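Lean the tall sample board on the sloped stand

ROBOT

A 6-joint arm with a two-finger parallel gripper is mounted at the origin on a cart in front of the work surface, level with it; the furniture and walls round the work are solid. World frame = base frame: x ahead of the robot, y to its left, z up, the work surface at z = 0. Lengths are in m, angles in rad, forces in N, time in s.
With the tool pointing down it reaches from about 0.3 to 0.825 m from the base axis. Payload 5.4 kg.
Tool frame: the origin (TCP) lies on the centre line of the jaws, within the pads' length; the fingertips stand 25 mm ahead of it and the grasp point (between the pads) lies 6 mm ahead of it; z points along the fingers, y is the line along which they close (so a half turn about z gives the same grasp; the last joint's range is limited). The gripper opens to 92 mm and grips with 3 to 60 N. Pads are 20 mm wide; open, the fingers measure 128 mm over their backs; the gripper's body (75 mm by 189 mm) begins 69 mm behind the grasp point.
Start: joints at [-1.455, 0.158, 1.597, -0, 1.386, -0.21], TCP at [0.184, -0.545, 0.24] pointing down, gripper open.
Joint ranges: [-2.91, 2.91], [-0.94, 2.29], [0.18, 2.7], [-1.29, 4.43], [0.17, 2.64], [-3, 3]. Speed limits (rad/s): [2.57, 2.57, 3.14, 3.14, 3.14, 3.14].

INTERFACE

Orientations are given as a unit quaternion [w, x, y, z].
In Python, from workcell import ctrl, vision gives the robot as it stands (ctrl), with the cameras (vision).
- The arm moves only by the tool drive_effector, called after ">>>" as name(argument=value, ...), one argument or row to a line, values as JSON. Schema: {"type":"object","properties":{"increments":{"type":"array","items":{"type":"array","prefixItems":[{"type":"array","items":{"type":"number"},"minItems":3,"maxItems":3},{"type":"number"},{"type":"number"}],"minItems":3,"maxItems":3},"minItems":1,"maxItems":8},"clamp_n":{"type":"number"},"only":{"type":"string"},"quiet":{"type":"boolean"},"lines":{"type":"string"}},"required":["increments"],"additionalProperties":false}. increments is a list of rows, 1 to 8 of them, each written [[dx, dy, dz], turn, opening]: dx, dy, dz in m, then a turn about the tool's z in rad, then the opening from 0.0 (shut) to 1.0 (fully open); each row shifts and turns the commanded pose from where the row before left it, along the tool's axes as they then stand; what a row does not reach is not made up. A row lasts 1/8 s, in which the tool goes at most 0.0625 m and 0.188 rad, less where a joint would pass 70% of its speed; a pose out of reach is approached as far as the arm can. The fingers move at their own pace and stop on an object; clamp_n is the grip in N (left out, the last holds). Time passes only in rows, so rows that do not move let the fingers close. The tool returns the time, the measured TCP pose, the force, the opening and the grip force at its end. only (a regular expression) keeps the lines of the reply that match it, lines (a string "A,B") keeps lines A to B, and quiet returns only ok. Input that does not fit is refused with a message, and nothing moves.
- ctrl.sense(): the state, without advancing time (a new reading comes with each control period).
- vision.capture(name): name is "scene" or "top" or "wrist"; returns the picture (480x640x3 uint8, red, green, blue); there is no depth.
- vision.calibration(name): a dict with "fx", "fy", "cx", "cy" (pixels), "view" (4x4, takes a point from world to camera coordinates); the wrist camera has in their place "tool_from_camera" (4x4, takes a point from camera to tool coordinates, whose origin is the TCP and whose axes are the flange's). Camera axes: x right, y down, z forward; pixel columns grow to the right and rows downward; lengths in m; the calibration is good to about 2 mm. A picture is of the moment at which its call begins: read the wrist's pose just before it. calibration takes no time and is no camera call.
- ctrl.close_job(): hands the job in; it is judged then, once.
The state is a dict: "time": time; "joints": joint angles; "joint_vel": joint speeds; "joint_torque": joint torques, N m; "tcp_pos": TCP position; "eef_rot": TCP orientation; "ft_force": force on the tool from outside, world axes, zero at the start; "torque": the same for the moment, N m; "finger_gap": opening from 0.0 (shut) to 1.0 (fully open); "grip_force": force on a finger pad.
Only numpy, scipy, OpenCV 4.12 (cv2) and the standard library are available. Lean on these libraries where they do the work, as an engineer would, in place of code of your own. Each camera call takes 0.05 s, during which the arm holds its last target. There are 200 camera calls.

TASK

Take the taller of the two white sample boards out of the slotted wooden rack and put it up for viewing on the plywood stand: lower edge down in the trough behind the front lip, about centred side to side and square to the stand, the board leaning back against the sloped backstop, and let go. Hold the board until its lower edge is down in the trough, do not drop it in. Leave the shorter board in the rack.

Things in the scene. Friction and masses are not known exactly. Their poses are not given: they have to be found in the camera images.
- tall_board: The taller white board, rigid, 8 mm thick (its x axis), 90 mm wide (y) and 130 mm tall (z), 110 g +-30%, a dark hanging hole in one upper corner. Origin: centre of its lower edge face; z points to its upper edge. At the start it stands upright in one of the rack's two slots. Faces alike. Set upright it stays balanced on its edge.
- short_board: The shorter white primed board, 8 mm thick (x), 90 mm wide (y), 90 mm tall (z), same axes and origin. It stands in the other slot, 80 mm from the tall board, and stays there.
- rack: Fixed wooden rack, 130 (x) x 110 (y) x 32 (z) mm, origin at the centre of its underside. Two slots run along y, centred at x = -40 and +40 mm, 11 mm wide, their floor 8 mm above the underside (24 mm deep). Which board is in which slot varies.
- stand: Fixed plywood stand; origin on its underside, front to -x; mm: base plate x -50..70, y -70..70, 10 thick. Lip x -43..-35, top z 20. Trough x -35..-15, floor z 10. Backstop: flat panel, y -65..65, 8 thick; its front face rises from x -15, z 10, leaning 20 deg from vertical towards +x, 75 long (upper front edge x 11, z 80). Two props behind it.

How it is judged:
On the way, in this order (a step that is already met when the one before it is completed fails the run):
1. the tall board is lifted clear of the rack (z of tall_board in the frame of rack above 0.05 m), for 0.1 s.
2. the lower edge of the tall board is in the trough (not more than 10 mm above its floor) while the fingers still hold the board (contact force between the fingers and tall_board above 1 N and z of tall_board in the frame of stand below 0.021 m and x of tall_board in the frame of stand between -0.038 and -0.008 m), for 0.1 s.
At the end, for the whole second after the job is handed in: The tall board rests on the stand: its lower edge on the trough floor between lip and backstop, centred within 20 mm and square within 10 degrees, leaning back 11 to 34 degrees from vertical against the backstop, at rest; the short board still stands in its slot, within 30 mm of where it was (x of tall_board in the frame of stand between -0.038 and -0.008 m and z of tall_board in the frame of stand between 0.005 and 0.018 m and y of tall_board in the frame of stand between -0.02 and 0.02 m and angle between tall_board's own z axis and vertical between 0.2 and 0.6 rad and angle between the y axis of tall_board and the y axis of stand, either way round below 0.175 rad and contact force between tall_board and stand above 0.2 N and linear speed of tall_board below 0.02 m/s and angular speed of tall_board below 0.1 rad/s and distance of short_board from where it was at the start of the episode below 0.03 m and angle between short_board's own z axis and vertical below 0.3 rad); the robot touches nothing.
It fails at once if the short board is taken out of the rack or shoved more than 30 mm (distance of short_board from where it was at the start of the episode above 0.03 m).
It also fails if it takes over 38 s, if anything falls off the work surface, if the arm or the gripper's body presses on something with over 40 N, if the wrist force passes 120 N, or if a joint passes its speed limit or range.

## Working session

There is one attempt and no reset: what is moved stays moved. The work goes in short steps, Python scripts to look and compute and a tool call to move; the robot and the scene stay as the last step left them, time stands still between calls to the robot, and variables do not carry over. Pictures are saved under pics/ and viewed, at most 10 in all, crops included, and the job is handed in when it is done.

```bash
ls; mkdir -p pics
```

Run:
```python
from workcell import ctrl, vision
import cv2,numpy as np
s=ctrl.sense();print({k:np.round(v,3) for k,v in s.items()})
for n in("scene","top"):
    cv2.imwrite(f"pics/{n}0.png",vision.capture(n)[:,:,::-1]);c=vision.calibration(n);print(n,c)
print(vision.calibration("wrist"))
```

```text
pics
workcell.py
{'time': np.float64(0.0), 'joints': array([-1.455,  0.159,  1.598, -0.   ,  1.386, -0.21 ]), 'joint_vel': array([-0.001, -0.003,  0.001, -0.001,  0.   ,  0.   ]), 'joint_torque': array([-2.0000e-03, -3.8557e+01, -3.2211e+01,  7.0000e-02,  3.8000e-02,
       -0.0000e+00]), 'tcp_pos': array([ 0.184, -0.544,  0.239]), 'eef_rot': array([-0.001,  0.987,  0.162,  0.   ]), 'ft_force': array([-0.348,  0.243,  0.483]), 'torque': array([ 0.025, -0.017,  0.033]), 'grip_force': np.float64(0.0), 'finger_gap': np.float64(1.003)}
scene {'fx': 621.5934047801234, 'fy': 621.5934047801234, 'cx': 321.21870472051194, 'cy': 247.88718773194898, 'view': array([[-0.68390441, -0.72926114, -0.02128235,  0.34087548],
       [-0.36995327,  0.37179105, -0.85141411,  0.22806616],
       [ 0.62881581, -0.57441239, -0.52406209,  0.92296256],
       [ 0.        ,  0.        ,  0.        ,  1.        ]])}
top {'fx': 450.72580241438885, 'fy': 450.72580241438885, 'cx': 323.7005720244969, 'cy': 245.3553782489956, 'view': array([[-0.01138376, -0.9998679 ,  0.01160175, -0.00592142],
       [-0.98895361,  0.00954317, -0.14791782,  0.48779978],
       [ 0.14778756, -0.01315745, -0.9889316 ,  0.85692361],
       [ 0.        ,  0.        ,  0.        ,  1.        ]])}
{'fx': 343.1009620297609, 'fy': 343.1009620297609, 'cx': 320.42346047760975, 'cy': 239.47211670445114, 'tool_from_camera': array([[ 9.50542668e-04, -9.63846850e-01, -2.66455150e-01,
         7.58339892e-02],
       [ 9.99999169e-01,  1.14814085e-03, -5.85802405e-04,
         7.74735394e-04],
       [ 8.70551846e-04, -2.66454372e-01,  9.63847140e-01,
        -1.46817015e-01],
       [ 0.00000000e+00,  0.00000000e+00,  0.00000000e+00,
         1.00000000e+00]])}
```

View pics/scene0.png

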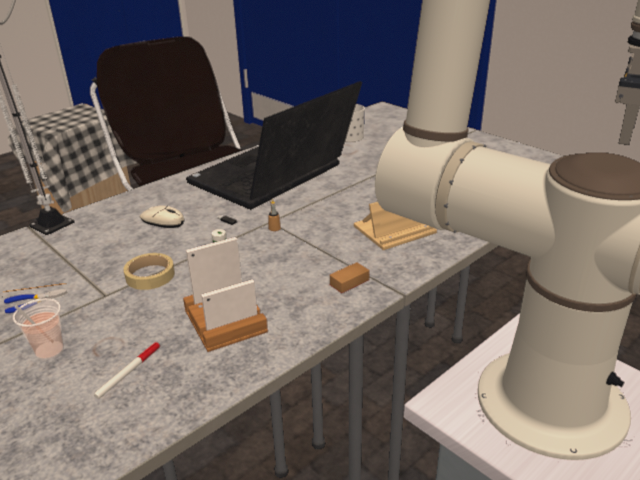

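View pics/top0.png

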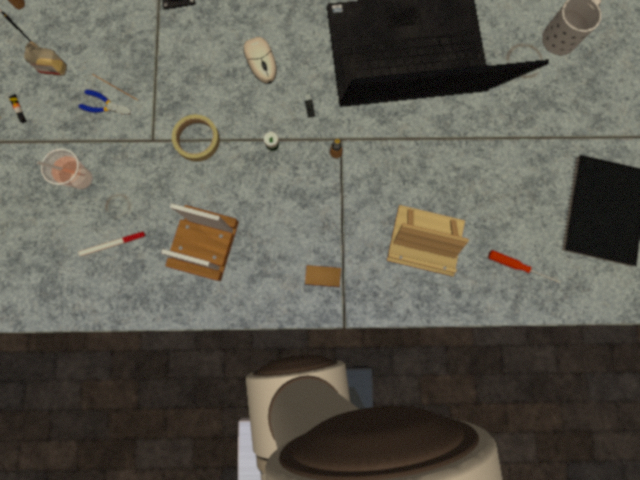

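The scene picture shows the rack at about (225,315). The tall board is in the far slot, top edge about (190,250)-(238,240), and the short board is in the near slot. The stand is at about (395,225), partly hidden. In the top picture the rack is at about (202,243), with the tall board's edge at (172,207)-(220,220). The stand is at (428,240), its props on the far side, so its front faces the robot.

Create h.py:
```python
import cv2,numpy as np
from workcell import ctrl, vision
from scipy.spatial.transform import Rotation as R
def cam(n,s=None):
    c=vision.calibration(n);K=np.array([[c['fx'],0,c['cx']],[0,c['fy'],c['cy']],[0,0,1]])
    if n=='wrist':
        s=s or ctrl.sense();T=np.eye(4);q=s['eef_rot'];T[:3,:3]=R.from_quat([q[1],q[2],q[3],q[0]]).as_matrix();T[:3,3]=s['tcp_pos']
        V=np.linalg.inv(T@c['tool_from_camera'])
    else: V=c['view']
    return K,V
def ray(C,p):
    K,V=C;o=-V[:3,:3].T@V[:3,3];d=V[:3,:3].T@np.linalg.solve(K,[p[0],p[1],1]);return o,d/np.linalg.norm(d)
def plane(C,p,z):
    o,d=ray(C,p);return o+d*(z-o[2])/d[2]
def tri(obs): # [(C,p),...] -> point, rms miss
    A=np.zeros((3,3));b=np.zeros(3);rs=[ray(C,p) for C,p in obs]
    for o,d in rs: M=np.eye(3)-np.outer(d,d);A+=M;b+=M@o
    X=np.linalg.solve(A,b);return X,max(np.linalg.norm(np.cross(X-o,d)) for o,d in rs)
```

Run:
```python
from h import *
T=cam('top');r=lambda p,z:np.round(plane(T,p,z),3)
print('rack',r((202,243),.03),'stand',r((428,240),.01),'tall',r((172,207),.138),r((220,220),.138),'short',r((163,252),.098),r((210,264),.098))
a=cv2.imread('pics/top0.png')
b=cv2.imread('pics/scene0.png')
f=lambda i,x,y:cv2.resize(i[y:y+75,x:x+100],(400,300),interpolation=cv2.INTER_CUBIC)
cv2.imwrite('pics/c.png',np.vstack([np.hstack([f(a,155,200),f(a,380,200)]),np.hstack([f(b,175,235),f(b,345,180)])]))
```

```text
rack [0.496 0.231 0.03 ] stand [ 0.501 -0.225  0.01 ] tall [0.544 0.258 0.138] [0.519 0.173 0.138] short [0.469 0.284 0.098] [0.446 0.198 0.098]
```

View pics/c.png

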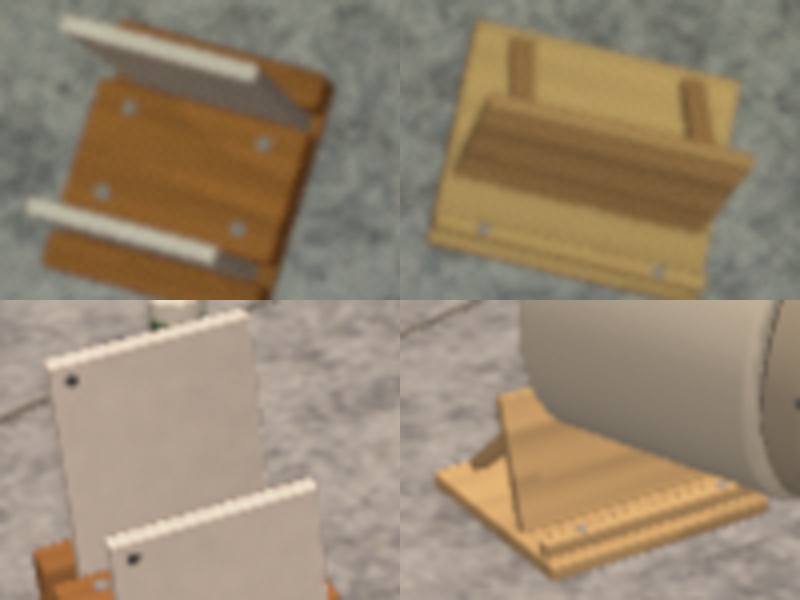

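Upper left crop: the tall board's top edge runs (65,23)-(257,72) and the short board's (30,206)-(217,256). Lower left crop: the tall top edge runs (50,364)-(246,314) and the short one (110,544)-(314,485). Upper right crop: the stand corners are about (432,241), (703,297), (475,20) and (740,83). Next: triangulate these and move the wrist camera over the stand.

Run:
```python
from h import *
T=cam('top');S=cam('scene')
t=lambda u,v:(155+(u+.5)/4-.5,200+(v+.5)/4-.5)
s=lambda u,v:(175+(u+.5)/4-.5,235+(v-300+.5)/4-.5)
for n,a,b in[('tallL',(65,23),(50,364)),('tallR',(257,72),(246,314)),('shortL',(30,206),(110,544)),('shortR',(217,256),(314,485))]:
    X,e=tri([(T,t(*a)),(S,s(*b))]);print(n,X.round(4),round(e,4))
for u,v in[(32,241),(303,297),(75,20),(340,83)]: print(plane(T,(380+u/4-.4,200+v/4-.4),.01).round(4))
```

```text
tallL [0.5466 0.2599 0.1384] 0.0
tallR [0.524  0.175  0.1366] 0.0001
shortL [0.4709 0.2863 0.0977] 0.0003
shortR [0.4472 0.2006 0.0963] 0.0004
[ 0.4606 -0.1411  0.01  ]
[ 0.4306 -0.2778  0.01  ]
[ 0.5756 -0.1671  0.01  ]
[ 0.5411 -0.303   0.01  ]
```

>>> drive_effector(
  increments=[
    [[0.049,-0.0174,0],0,1],
    [[0.049,-0.0174,0],0,1],
    [[0.049,-0.0174,0],0,1],
    [[0.049,-0.0174,0],0,1],
    [[0.049,-0.0174,0],0,1],
    [[0.049,-0.0174,0],0,1],
    [[0.049,-0.0174,0],0,1],
  ],
)

```text
time: 0.98
tcp_pos: [0.471, -0.3181, 0.2392]
eef_rot: [-0.0, 0.987, 0.162, -0.0]
ft_force: [0.1, -1.0, 0.2]
finger_gap: 0.999
grip_force: 0.0
```

>>> drive_effector(
  increments=[
    [[0,0,0],-0.16,1],
    [[0,0,0],-0.16,1],
    [[0,0,0],-0.16,1],
    [[0,0,0],-0.16,1],
    [[0,0,0],-0.16,1],
    [[0,0,0],-0.157,1],
    [[0,0,0],0,1],
    [[0,0,0],0,1],
  ],
)

```text
time: 1.98
tcp_pos: [0.4699, -0.3194, 0.2393]
eef_rot: [-0.0, 0.802, 0.597, -0.0]
ft_force: [0.2, -0.3, -0.8]
finger_gap: 0.999
grip_force: 0.0
```

Run:
```python
from h import *
import pickle
s=ctrl.sense();i=vision.capture('wrist');pickle.dump((cam('wrist',s),i),open('w1.pkl','wb'))
cv2.imwrite('pics/w1.png',i[:,:,::-1]);print(s['tcp_pos'],s['eef_rot'])
```

```text
[ 0.46988565 -0.31944437  0.23931189] [-2.67173894e-04  8.02022745e-01  5.97293433e-01 -1.58955498e-05]
```

View pics/w1.png

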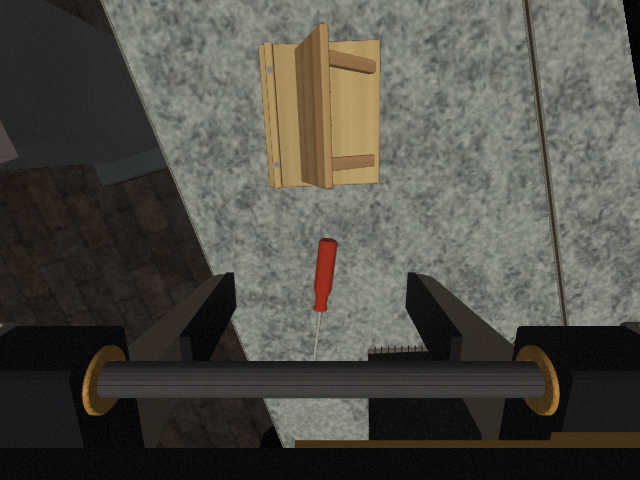

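The wrist picture shows the stand at (258-380, 24-190). The back corners of its base are about (379,40) and (379,183), and its lip is on the left. I'll enlarge it to get accurate corners.

Run:
```python
import cv2
a=cv2.imread('pics/w1.png')[15:200,240:400];cv2.imwrite('pics/w1c.png',cv2.resize(a,None,fx=3.2,fy=3.2,interpolation=cv2.INTER_CUBIC))
```

```text
(no output)
```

View pics/w1c.png

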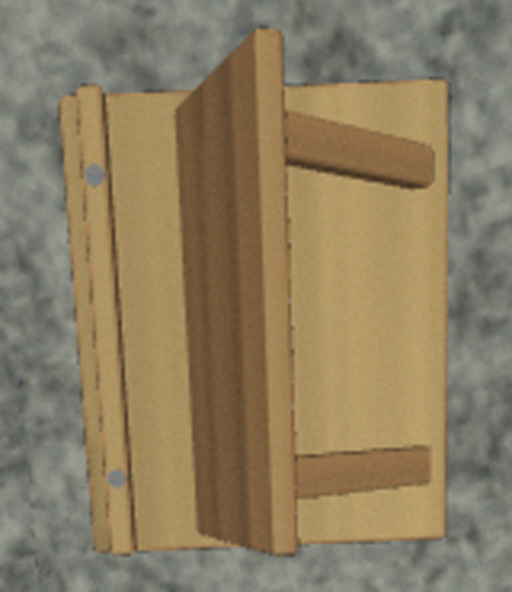

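In this crop the lip's top corners are (78,87), (101,87), (112,553) and (130,551). The backstop foot runs (178,110)-(199,532), its upper front edge (257,30)-(273,553), and the base's back edge (447,82)-(444,538).

Run:
```python
from h import *
import pickle
W,_=pickle.load(open('w1.pkl','rb'));T=cam('top')
w=lambda u,v:(240+(u+.5)/3.2-.5,15+(v+.5)/3.2-.5)
t=lambda u,v:(380+(u+.5)/4-.5,200+(v+.5)/4-.5)
for a,b in[((257,30),(92,95)),((273,553),(352,155)),((447,82),(75,20)),((444,538),(340,83))]:
    X,e=tri([(W,w(*a)),(T,t(*b))]);print('tri',X.round(4),round(e,4))
D=[((78,87),-43,70,20),((101,87),-35,70,20),((112,553),-43,-70,20),((130,551),-35,-70,20),((178,110),-15,65,10),((199,532),-15,-65,10),((257,30),11,65,80),((273,553),11,-65,80),((447,82),70,70,10),((444,538),70,-70,10)]
P=np.array([plane(W,w(*d[0]),d[3]/1e3)[:2] for d in D]);M=np.array([d[1:3] for d in D])/1e3
m=M-M.mean(0);p=P-P.mean(0);U,_,Vt=np.linalg.svd(m.T@p);Rm=(U@Vt).T
o=P.mean(0)-Rm@M.mean(0)
print('origin',o,'yaw',np.degrees(np.arctan2(Rm[1,0],Rm[0,0])),'det',np.linalg.det(Rm));print(((P-o)@Rm-M).round(4)*1e3)
```

```text
tri [ 0.5194 -0.1605  0.0844] 0.0017
tri [ 0.4879 -0.2809  0.0927] 0.0026
tri [ 0.5771 -0.1683  0.0037] 0.0
tri [ 0.5419 -0.3046  0.0055] 0.0001
origin [ 0.491412   -0.21928564] yaw -14.563397993614307 det 1.0000000000000002
[[ 0.4 -0.7]
 [-0.7 -1. ]
 [ 0.7  0.6]
 [-1.2  1.1]
 [ 1.3 -0.5]
 [ 1.4  0.5]
 [-0.1 -0.6]
 [-0.3  0.9]
 [-0.9 -0.8]
 [-0.5  0.6]]
```

>>> drive_effector(
  increments=[
    [[0,0,0],-0.028,1],
    [[0.054,-0.0095,0],0,1],
    [[0.054,-0.0095,0],0,1],
    [[0.054,-0.0095,0],0,1],
    [[0.054,-0.0095,0],0,1],
    [[0.054,-0.0095,0],0,1],
    [[0.054,-0.0095,0],0,1],
    [[0.054,-0.0095,0],0,1],
  ],
)

```text
time: 3.02
tcp_pos: [0.5029, 0.0646, 0.2399]
eef_rot: [0.0, 0.793, 0.61, 0.0]
ft_force: [0.9, -0.2, -0.7]
finger_gap: 1.002
grip_force: 0.0
```

>>> drive_effector(
  increments=[
    [[0.054,-0.0098,0],0,1],
    [[0,0,0],0,1],
    [[0,0,0],0,1],
  ],
)

```text
time: 3.4
tcp_pos: [0.5073, 0.1171, 0.2396]
eef_rot: [0.0, 0.793, 0.61, -0.0]
ft_force: [-0.4, -0.9, 0.5]
finger_gap: 0.998
grip_force: 0.0
```

Run:
```python
from h import *
import pickle
s=ctrl.sense();i=vision.capture('wrist');pickle.dump((cam('wrist',s),i),open('w2.pkl','wb'))
cv2.imwrite('pics/w2.png',i[:,:,::-1]);print(s['tcp_pos'],s['eef_rot'])
```

```text
[0.5072784  0.11709163 0.23955207] [ 1.83541975e-04  7.92669285e-01  6.09651799e-01 -2.34251258e-04]
```

View pics/w2.png

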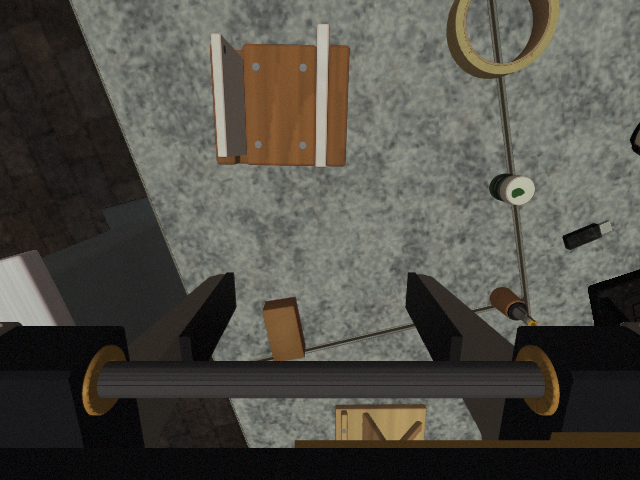

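The wrist picture shows the tall board's top edge end-on, from (322.5,25) to (321,166). The short board is at (217,35)-(222,156), and everything round the rack is clear.

Run:
```python
from h import *
import pickle
W,_=pickle.load(open('w2.pkl','rb'));T=cam('top')
t=lambda u,v:(155+(u+.5)/4-.5,200+(v+.5)/4-.5)
A=plane(W,(322.5,25),.138);B=plane(W,(321,166),.138);print(A,B,np.linalg.norm(A-B),(A+B)/2,np.degrees(np.arctan2(-(A-B)[0],(A-B)[1])))
for a,b in[((322.5,25),(65,23)),((321,166),(257,72))]:print(tri([(W,a),(T,t(*b))]))
s=ctrl.sense();q=s['eef_rot'];Rt=R.from_quat([q[1],q[2],q[3],q[0]])
print(Rt.inv().apply((A+B)/2-s['tcp_pos']))
```

```text
[0.54763164 0.26030044 0.138     ] [0.52412652 0.17504384 0.138     ] 0.08843742596366619 [0.53587908 0.21767214 0.138     ] -15.413454949042762
(array([0.54810949, 0.26196988, 0.13211998]), np.float64(1.4399340969133969e-05))
(array([0.52407678, 0.17500302, 0.1368065 ]), np.float64(4.2769824466137075e-05))
[0.10512514 0.0014458  0.10154485]
```

>>> drive_effector(
  increments=[
    [[0.053,0.001,0],0,0.6],
    [[0.052,0,0],0,0.6],
    [[0,0,0.03],0,0.6],
    [[0,0,0.03],0,0.6],
    [[0,0,0.03],0,0.6],
    [[0,0,0.025],0,0.6],
    [[0,0,0],0,0.6],
    [[0,0,0],0,0.6],
  ],
  clamp_n=25,
)

```text
time: 4.45
tcp_pos: [0.5363, 0.218, 0.1258]
eef_rot: [0.0, 0.793, 0.609, 0.001]
ft_force: [0.2, 0.8, 0.2]
finger_gap: 0.603
grip_force: 0.0
```

>>> drive_effector(
  increments=[
    [[0,0,0],0,0],
    [[0,0,0],0,0],
    [[0,0,0],0,0],
    [[0,0,0],0,0],
    [[0,0,0],0,0],
    [[0,0,0],0,0],
  ],
)

```text
time: 5.2
tcp_pos: [0.5352, 0.2188, 0.1246]
eef_rot: [-0.0, 0.793, 0.61, -0.0]
ft_force: [0.1, -0.3, -0.3]
finger_gap: 0.085
grip_force: 25.0
```

>>> drive_effector(
  increments=[
    [[0,0,-0.01],0,0],
    [[0,0,-0.02],0,0],
    [[0,0,-0.02],0,0],
    [[0,0,-0.03],0,0],
    [[0,0,-0.03],0,0],
    [[0,0,-0.02],0,0],
    [[0,0,0],0,0],
    [[0,0,0],0,0],
  ],
)

```text
time: 6.2
tcp_pos: [0.5347, 0.2186, 0.2536]
eef_rot: [-0.0, 0.793, 0.609, -0.001]
ft_force: [-0.1, 0.6, -0.5]
finger_gap: 0.087
grip_force: 25.0
```

Run:
```python
from h import *
import pickle
s=ctrl.sense();C=cam('wrist',s);i=vision.capture('wrist');cv2.imwrite('pics/w3.png',i[:,:,::-1]);print(s['tcp_pos'],s['ft_force'])
q=s['eef_rot'];Rt=R.from_quat([q[1],q[2],q[3],q[0]])
a=np.radians(-14.56);o=np.array([.4914,-.2193]);tgt=o+np.array([np.cos(a),np.sin(a)])*-.022
print('target',tgt,'tool delta',Rt.inv().apply(np.r_[tgt,0]-np.r_[s['tcp_pos'][:2],0]),'yaw',np.degrees(np.arctan2(*Rt.apply([0,1,0])[[1,0]])))
```

```text
[0.53473208 0.21862684 0.25363347] [-0.13557334  0.5662667  -0.48870002]
target [ 0.47010653 -0.21376934] tool delta [-4.34477029e-01  4.87090638e-02  2.30776007e-04] yaw -14.897160051024287
```

View pics/w3.png

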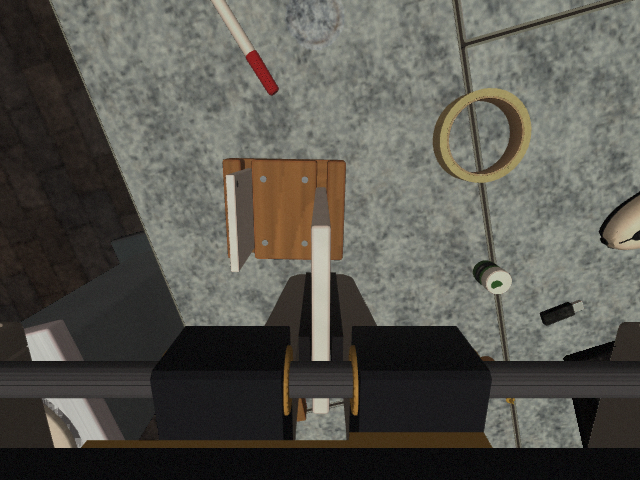

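The tall board is held squarely between the pads, its top edge at (321,225)-(321,412). The short board is still in its slot at about (235,220).

>>> drive_effector(
  increments=[
    [[-0.054,0.006,0],0,0],
    [[-0.054,0.006,0],0,0],
    [[-0.054,0.006,0],0,0],
    [[-0.054,0.006,0],0,0],
    [[-0.054,0.006,0],0,0],
    [[-0.054,0.006,0],0,0],
    [[-0.054,0.006,0],0,0],
    [[-0.054,0.006,0],0,0],
  ],
)

```text
time: 7.25
tcp_pos: [0.4696, -0.2124, 0.2534]
eef_rot: [-0.001, 0.793, 0.609, -0.0]
ft_force: [0.8, -0.4, -0.7]
finger_gap: 0.083
grip_force: 25.0
```

>>> drive_effector(
  increments=[
    [[-0.0025,0.0007,0],-0.006,0],
    [[0,0,0.03],0,0],
    [[0,0,0.02],0,0],
    [[0,0,0.02],0,0],
    [[0,0,0],0,0],
    [[0,0,0],0,0],
  ],
)

```text
time: 8.0
tcp_pos: [0.471, -0.2132, 0.1851]
eef_rot: [0.0, 0.791, 0.612, 0.0]
ft_force: [-0.9, -0.4, -1.5]
finger_gap: 0.086
grip_force: 25.0
```

Run:
```python
from h import *
s=ctrl.sense();a=np.radians(-14.56);o=np.array([.4914,-.2193]);d=s['tcp_pos'][:2]-o
print('in stand',np.cos(a)*d[0]+np.sin(a)*d[1],-np.sin(a)*d[0]+np.cos(a)*d[1],s['tcp_pos'])
q=s['eef_rot'];Rt=R.from_quat([q[1],q[2],q[3],q[0]]);print('yaw',np.degrees(np.arctan2(*Rt.apply([0,1,0])[[1,0]])))
K,V=cam('wrist',s);cv2.imwrite('pics/w4.png',vision.capture('wrist')[:,:,::-1])
x=cv2.imread('pics/w4.png');y=vision.capture('scene')[:,:,::-1];z=vision.capture('top')[:,:,::-1]
f=lambda i,u,v,w:cv2.resize(i[v:v+w*3//4,u:u+w],(400,300),interpolation=cv2.INTER_CUBIC)
cv2.imwrite('pics/m4.png',np.vstack([np.hstack([cv2.resize(x,(400,300)),f(x,240,150,160)]),np.hstack([f(y,320,120,160),f(z,370,180,120)])]))
```

```text
in stand -0.021302038496806498 0.0007801502177724557 [ 0.4709782  -0.21318971  0.18507375]
yaw -14.509246488528959
```

View pics/m4.png

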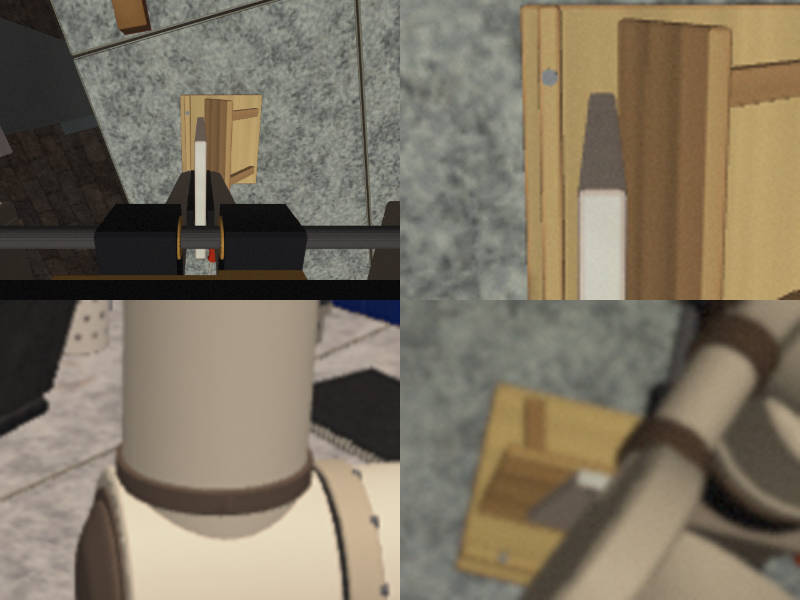

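The wrist view shows the board's lower edge, upper right crop at about (588-617, 95), between the lip's inner edge (563) and the backstop. The board is vertical and square. Lowering now.

>>> drive_effector(
  increments=[
    [[0,-0.0015,0.02],0,0],
    [[0,0,0.015],0,0],
    [[0,0,0.01],0,0],
    [[0,0,0.006],0,0],
    [[0,0,0],0,0],
    [[0,0,0.003],0,0],
    [[0,0,0],0,0],
  ],
)

```text
time: 9.02
tcp_pos: [0.4693, -0.2134, 0.1307]
eef_rot: [0.0, 0.791, 0.612, 0.0]
ft_force: [1.2, 0.5, -0.9]
finger_gap: 0.087
grip_force: 25.0
```

>>> drive_effector(
  increments=[
    [[0,0,0.002],0,0],
    [[0,0,0],0,0],
    [[0,0,0.002],0,0],
    [[0,0,0],0,0],
  ],
)

```text
time: 9.52
tcp_pos: [0.4692, -0.2133, 0.1266]
eef_rot: [0.0, 0.791, 0.612, -0.0]
ft_force: [-0.6, -0.4, -1.1]
finger_gap: 0.085
grip_force: 25.0
```

>>> drive_effector(
  increments=[
    [[0,0,0.0015],0,0],
    [[0,0,0],0,0],
    [[0,0,0],0,0],
  ],
)

```text
time: 9.9
tcp_pos: [0.4695, -0.2134, 0.1266]
eef_rot: [0.0, 0.791, 0.612, 0.0]
ft_force: [-2.6, 3.1, 8.7]
finger_gap: 0.087
grip_force: 25.0
```

>>> drive_effector(
  increments=[
    [[0,0,-0.0015],0,0],
    [[0,0,0],0,0],
    [[0,0,0],0,0.4],
    [[0,0,0],0,0.4],
    [[0,0,0],0,0.4],
  ],
)

```text
time: 10.52
tcp_pos: [0.4692, -0.2133, 0.1266]
eef_rot: [-0.0, 0.791, 0.612, -0.0]
ft_force: [0.1, -0.4, -0.3]
finger_gap: 0.384
grip_force: 0.0
```

>>> drive_effector(
  increments=[
    [[0,0.007,0],0,0.4],
    [[0,0.007,0],0,0.4],
    [[0,0.005,0],0,0.4],
    [[0,0.005,0],0,0.4],
    [[0,0.005,0],0,0.4],
    [[0,0.005,0],0,0.4],
    [[0,0.004,0],0,0.4],
    [[0,0.004,0],0,0.4],
  ],
)

```text
time: 11.52
tcp_pos: [0.51, -0.2239, 0.1266]
eef_rot: [-0.0, 0.791, 0.612, -0.0]
ft_force: [-0.3, 0.4, 0.2]
finger_gap: 0.4
grip_force: 0.0
```

>>> drive_effector(
  increments=[
    [[0,0,0],0,0.4],
    [[0,0,0],0,0.4],
    [[0,0,0],0,0.4],
  ],
)

```text
time: 11.9
tcp_pos: [0.5097, -0.2238, 0.1266]
eef_rot: [-0.0, 0.791, 0.612, -0.0]
ft_force: [0.2, -0.2, -0.3]
finger_gap: 0.397
grip_force: 0.0
```

Run:
```python
from h import *
x=vision.capture('wrist')[:,:,::-1];z=vision.capture('top')[:,:,::-1];s=ctrl.sense();print(s['tcp_pos'])
f=lambda i,u,v,w:cv2.resize(i[v:v+w*3//4,u:u+w],(400,300),interpolation=cv2.INTER_CUBIC)
cv2.imwrite('pics/m5.png',np.hstack([f(x,200,180,320),f(z,370,180,120)]))
```

```text
[ 0.50973887 -0.22379778  0.12659541]
```

View pics/m5.png

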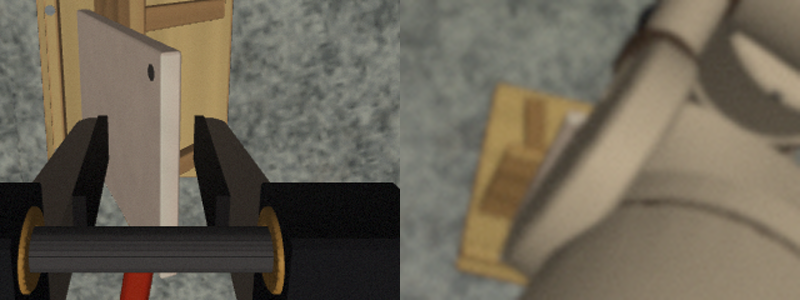

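The board leans on the backstop, its top edge at about (172,50)-(170,270), clear of both fingers. I'll go straight up and look.

>>> drive_effector(
  increments=[
    [[0,0,-0.01],0,0.4],
    [[0,0,-0.03],0,0.4],
    [[0,0,-0.05],0,0.4],
    [[0,0,-0.05],0,0.4],
    [[-0.05,0,0],0,0.4],
    [[-0.05,0,0],0,0.4],
    [[0,0,0],0,0.4],
    [[0,0,0],0,0.4],
  ],
)

```text
time: 13.0
tcp_pos: [0.4848, -0.3202, 0.267]
eef_rot: [-0.0, 0.791, 0.612, 0.0]
ft_force: [0.3, -0.5, 0.6]
finger_gap: 0.402
grip_force: 0.0
```

Run:
```python
from h import *
s=ctrl.sense();x=vision.capture('wrist')[:,:,::-1];print(s['tcp_pos'],s['eef_rot'])
import pickle;pickle.dump(cam('wrist',s),open('w6.pkl','wb'))
cv2.imwrite('pics/w6.png',x)
```

```text
[ 0.48481342 -0.32021378  0.26696736] [-1.80121859e-05  7.91043828e-01  6.11759421e-01  2.70068775e-04]
```

View pics/w6.png

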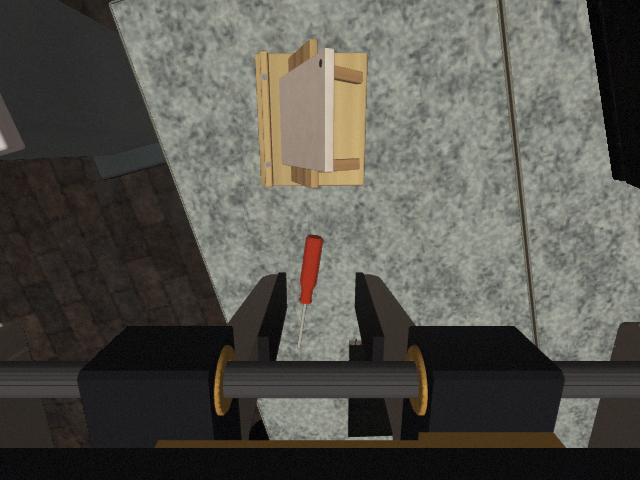

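The board leans centred on the backstop, its lower edge at (281,78)-(282,164) in the trough and its front top edge at (324,52)-(325,171). A quick check of the numbers before handing in.

Run:
```python
from h import *
import pickle
W=pickle.load(open('w6.pkl','rb'));a=np.radians(-14.56);o=np.array([.4914,-.2193]);M=np.array([[np.cos(a),np.sin(a)],[-np.sin(a),np.cos(a)]])
for p,z in[((281,78),.013),((282,164),.013),((324,52),.132),((325,171),.132)]:print((M@(plane(W,p,z)[:2]-o)).round(4))
```

```text
[-0.0224  0.0448]
[-0.0239 -0.0455]
[0.0226 0.0419]
[ 0.0237 -0.0448]
```

```bash
python3 -c "
from workcell import ctrl, vision
print(ctrl.close_job())"
```

```text
the job is handed in; nothing more can be done
None
```

The tall board is on the stand and the job is handed in at about 13 s; the final picture puts its lower edge in the trough, centred within about 1 mm, square, and leaning back about 21°, and the short board was left in the rack (the hand-in returned no verdict).

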